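Nudge a beech block into the corner of a bench stop

TASK

Set the beech block up for marking out by pushing it with the fingertips, without ever pinching or lifting it: first push it across the bench until its long side lies flat against the aluminium fence, while still well short of the orange end stop, then slide it along the fence until its end butts against the orange stop. Leave it flush against both, standing on the bench clear of the hand, and do not disturb the tape measure, the dark walnut offcut or the roll of masking tape.

Things in the scene. Friction and masses are not known exactly. Their poses are not given: they have to be found in the camera images.
- beech_block: pale beech block, loose, 32 x 100 x 32 mm (x, y, z), weighs under 0.1 kg, lying on the bench with its long side roughly along the fence, up to 0.5 rad askew, on the robot's side of the fence, its centre 80 to 140 mm (along the fence) right of where it must end. Origin: centre of its underside; its y axis runs along its length, z up.
- stop_jig: fixed L-shaped stop, 20 mm high: aluminium fence, at its left end an orange stop projecting toward the robot. Origin: inner corner of fence and stop, bench height; x through the fence away from the robot, y along it to the left. Fence face x=0, y -0.26 to 0, 24 mm thick; stop face y=0, x -0.07 to 0, 20 mm thick. Seated, the block's origin is at x=-0.016, y=-0.050, its y axis along the fence.
- tape_measure: yellow tape measure, loose bystander, 37 x 81 x 62 mm, origin at the centre of its underside
- walnut_wedge: dark walnut offcut with one slanting end, loose bystander, 60 x 100 x 26 mm, origin at the centre of its underside
- masking_tape: roll of masking tape lying flat, loose bystander, diameter 101 mm, 25 mm high, origin at the centre of its underside

How it is judged:
By the outcome, as a careful person would: the job done as asked, in the order asked, and still so for the second after the job is handed in, with the robot touching nothing.
It also fails if it takes over 48 s, if anything falls off the work surface, if the arm or the gripper's body presses on something with over 40 N, if the wrist force passes 120 N, or if a joint passes its speed limit or range.

ROBOT

A 6-joint arm with a two-finger parallel gripper is mounted at the origin on a cart in front of the work surface, level with it; the furniture and walls round the work are solid. World frame = base frame: x ahead of the robot, y to its left, z up, the work surface at z = 0. Lengths are in m, angles in degrees, forces in N, time in s.
With the tool pointing down it reaches from about 0.325 to 0.85 m from the base axis. Payload 15.5 kg.
Tool frame: the origin (TCP) lies midway between the tips of the shut fingers; the grasp point (between the pads) lies 19 mm behind it; z points along the fingers, y is the line along which they close (so a half turn about z gives the same grasp; the last joint's range is limited). The gripper opens to 91 mm and grips with 3 to 60 N. Pads are 32 mm wide; open, the fingers measure 118 mm over their backs; the gripper's body (76 mm by 178 mm) begins 60 mm behind the grasp point.
Start: joints at [71.19, 28.281, 77.091, -0, 74.628, -5.472], TCP at [0.144, 0.608, 0.214] pointing down, gripper open.
Joint ranges: [-166.48, 166.48], [-47.26, 123.95], [12.59, 153.08], [-70.14, 250.14], [6.76, 159.57], [-176.63, 176.63]. Speed limits (degrees/s): [108.29, 108.29, 147.25, 172.46, 172.46, 172.46].

INTERFACE

Orientations are given as a 3x3 rotation matrix whose columns are the frame's x, y, z axes.
In Python, from bench import ctrl gives the robot as it stands. The module is installed in compiled form; this text tells all that it offers. Calls block until the motion is done:
- ctrl.goto(position, orientation): joint-space move of the TCP to a pose.
- ctrl.move_l(position, vel=0.15, ori=None, contact_N=None): straight line of the TCP; ori=None keeps the orientation; vel is the mean speed in m/s. With contact_N (N) it stops when the force on the tool has changed by that much, and returns True; else False.
- ctrl.movej(angles): joint-space move.
- ctrl.command_gripper(opening): opening from 0.0 (shut) to 1.0 (fully open); the grip force is fixed at half the most; returns when the fingers have stopped.
- ctrl.sleep(seconds).
- ctrl.ik(position, orientation): joint angles nearest the present ones, or None.
- ctrl.read_camera(name): name is "scene" or "top"; returns the picture (480x640x3 uint8, blue, green, red); there is no depth.
- ctrl.camera_params(name): a dict with "fx", "fy", "cx", "cy" (pixels), "D" ([k1, k2, p1, p2, k3] as OpenCV has them; the pictures are not rectified), "pose" (4x4, takes a point from camera to world coordinates). Camera axes: x right, y up, looking along -z (the intrinsics and any distortion apply to the point x, -y, -z); pixel columns grow to the right and rows downward; lengths in m; the calibration is good to about 2 mm. A picture is of the moment at which its call begins. camera_params takes no time and is no camera call.
A pose or a line that the arm cannot do raises ctrl.MotionError and nothing moves.
- ctrl.sign_off(): hands the job in; it is judged then, once.
Readings, each from a call of its own:
- ctrl.current_t(): time.
- ctrl.current_q(): joint angles.
- ctrl.current_dq(): joint speeds.
- ctrl.current_effort(): joint torques, N m.
- ctrl.current_tool_pos(): TCP position.
- ctrl.current_eef_rot(): TCP orientation.
- ctrl.current_contact_force(): force on the tool from outside, world axes, zero at the start.
- ctrl.current_wrist_torque(): the same for the moment, N m.
- ctrl.current_grip_width(): opening from 0.0 (shut) to 1.0 (fully open).
- ctrl.current_grasp_force(): force on a finger pad.
Only numpy, scipy, OpenCV 4.12 (cv2) and the standard library are available. Lean on these libraries where they do the work, as an engineer would, in place of code of your own. Each camera call takes 0.05 s, during which the arm holds its last target. There are 200 camera calls.

## Working session

There is one attempt and no reset: what is moved stays moved. The work goes in short steps, each a Python script; the robot and the scene stay as the last script left them, time stands still between calls to the robot, and variables do not carry over. Pictures are saved under pics/ and viewed, at most 10 in all, crops included, and the job is handed in when it is done.

```bash
mkdir -p pics
python3 - <<'E'
from bench import ctrl
import cv2, numpy as np
np.set_printoptions(precision=4,suppress=True)
for n in("top","scene"):
    cv2.imwrite(f"pics/{n}0.png",ctrl.read_camera(n)); print(n,ctrl.camera_params(n))
print(ctrl.current_eef_rot(),ctrl.current_t())
E
```

```text
top {'fx': 572.0776500160091, 'fy': 572.0776500160091, 'cx': 316.5979445537928, 'cy': 239.22573516679665, 'D': array([-0.0947,  0.    ,  0.    ,  0.    ,  0.    ]), 'pose': array([[-0.0092,  0.9963, -0.085 ,  0.392 ],
       [-0.9999, -0.0097, -0.0055,  0.2   ],
       [-0.0064,  0.0849,  0.9964,  1.2505],
       [ 0.    ,  0.    ,  0.    ,  1.    ]])}
scene {'fx': 544.7553372855115, 'fy': 544.7553372855115, 'cx': 317.6902448460528, 'cy': 228.9696272635539, 'D': array([-0.0564,  0.    ,  0.    ,  0.    ,  0.    ]), 'pose': array([[ 0.6911,  0.5466, -0.4729, -0.137 ],
       [-0.7226,  0.539 , -0.4328, -0.4075],
       [ 0.0183,  0.6408,  0.7675,  1.1023],
       [ 0.    ,  0.    ,  0.    ,  1.    ]])}
[[-0.973   0.2307 -0.0004]
 [ 0.2307  0.973  -0.0011]
 [ 0.0001 -0.0011 -1.    ]] 0.1
```

View pics/top0.png

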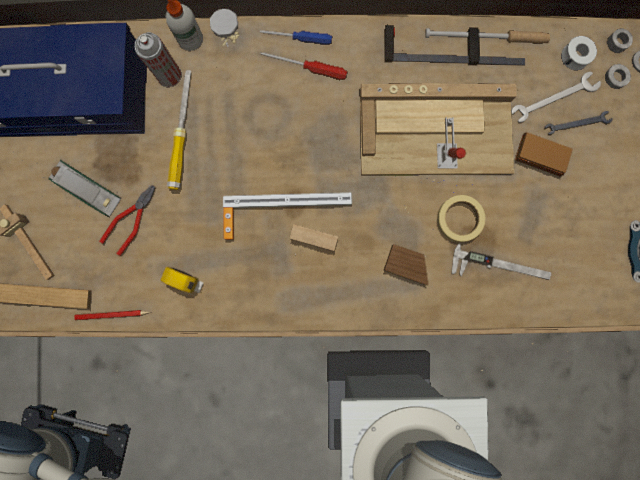

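View pics/scene0.png

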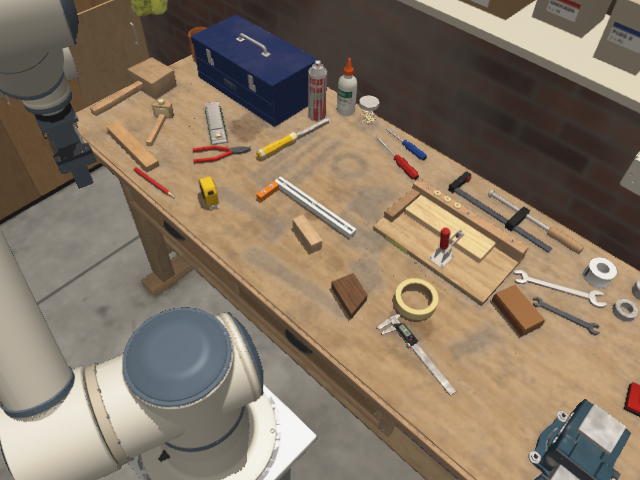

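The top view shows the fence from about (223,200) to (352,200), the stop at (228,222), the beech block at (314,238), the tape measure at (182,280), the walnut at (406,265) and the roll at (462,218). The scene view agrees, with the block at (307,233). Next I measure them.

```bash
cat > h.py <<'E'
from bench import ctrl
import cv2, numpy as np
np.set_printoptions(precision=4,suppress=True)
def ray(n,px,z):
    c=ctrl.camera_params(n); K=np.array([[c['fx'],0,c['cx']],[0,c['fy'],c['cy']],[0,0,1]])
    u=cv2.undistortPoints(np.float64(px).reshape(-1,1,2),K,c['D'])[:,0]
    d=np.c_[u[:,0],-u[:,1],-np.ones(len(u))]@c['pose'][:3,:3].T; o=c['pose'][:3,3]
    return (o+d*((z-o[2])/d[:,2])[:,None])[:,:2]
def blob(mask,roi):
    x0,y0,x1,y1=roi; m=np.zeros(mask.shape[:2],np.uint8); m[y0:y1,x0:x1]=mask[y0:y1,x0:x1]
    cs=cv2.findContours(m,cv2.RETR_EXTERNAL,cv2.CHAIN_APPROX_NONE)[0]
    return max(cs,key=cv2.contourArea)
def rect(n,c,z):
    "min-area rectangle in world of a contour cast on height z: centre, dims(long,short), long-axis angle deg from +y"
    P=ray(n,c[:,0],z); (cx,cy),s,a=cv2.minAreaRect((P*1000).astype(np.float32)); b=cv2.boxPoints(((cx,cy),s,a))/1000
    e=[b[1]-b[0],b[2]-b[1]]; L=max(e,key=np.linalg.norm); L=L*np.sign(L[1]+1e-12)
    return np.array([cx,cy])/1000,sorted(s)[::-1],np.degrees(np.arctan2(-L[0],L[1])),b
E
python3 - <<'E'
from h import *
im=cv2.imread("pics/top0.png"); h=cv2.cvtColor(im,cv2.COLOR_BGR2HSV)
for p in [(314,238),(300,232),(330,242),(300,201),(240,203),(228,222),(314,215),(314,260),(280,240),(406,265),(182,280),(340,255)]: print(p,h[p[1],p[0]])
c=im[185:300,160:500]; cv2.imwrite("pics/c0.png",cv2.resize(c[:, :260],None,fx=3,fy=3,interpolation=cv2.INTER_CUBIC))
E
```

```text
(314, 238) [ 18  89 174]
(300, 232) [ 17  82 186]
(330, 242) [ 18  85 180]
(300, 201) [105   3 200]
(240, 203) [120   1 211]
(228, 222) [ 17 191 207]
(314, 215) [ 18  92 155]
(314, 260) [ 19 106 142]
(280, 240) [ 18  71 133]
(406, 265) [ 13 132 106]
(182, 280) [ 25 255 207]
(340, 255) [ 18  98 146]
```

View pics/c0.png

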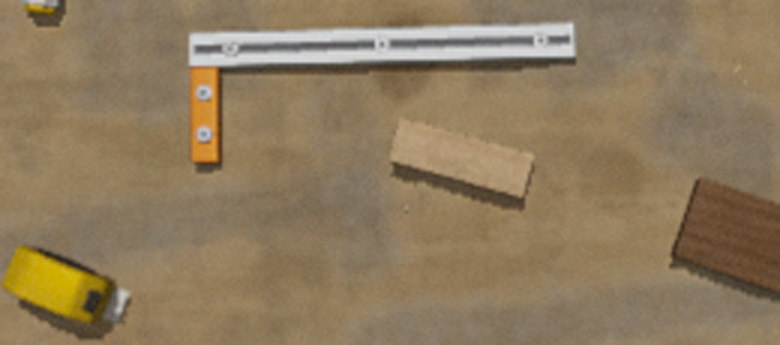

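The crop shows the fence's lower edge running from (190,66) to (575,58). The block's top corners are (402,118), (534,155), (522,198) and (391,165), and the walnut's left corners are at (698,180) and (675,265).

Run:
```python
from h import *
im=cv2.imread("pics/top0.png"); h=cv2.cvtColor(im,cv2.COLOR_BGR2HSV); H,S,V=cv2.split(h)
F=((S<45)&(V>140)).astype(np.uint8); F=cv2.morphologyEx(F,cv2.MORPH_CLOSE,np.ones((5,5)))
O=((S>160)&(V>120)).astype(np.uint8)
B=(cv2.GaussianBlur(V,(3,3),0)>161).astype(np.uint8); B=cv2.morphologyEx(B,cv2.MORPH_OPEN,np.ones((3,3)))
W=((V<125)&(S>110)).astype(np.uint8)
for nm,m,r,z in [("fence",F,(210,185,365,212),.02),("stop",O,(218,205,240,245),.02),("block",B,(285,215,345,260),.032),("walnut",W,(375,235,440,295),.026),("tape",O,(150,260,215,300),.062),]:
    c=blob(m,r); R=rect("top",c,z); print(nm,*R[:3]); print(R[3])
    cv2.drawContours(im,[c],-1,(255,0,255),1)
k=lambda x,y:(160+(x+.5)/3-.5,185+(y+.5)/3-.5)
print("hand fence edge",ray("top",[k(190,66),k(575,58)],.02))
print("hand block",ray("top",[k(402,118),k(534,155),k(522,198),k(391,165)],.032))
print("hand stop right edge",ray("top",[k(219,70),k(221,163)],.02))
print("walnut left",ray("top",[k(698,180),k(675,265)],.026))
# scene view fence
cv2.imwrite("pics/c1.png",cv2.resize(im[185:300,160:420],None,fx=3,fy=3,interpolation=cv2.INTER_NEAREST))
s=cv2.imread("pics/scene0.png"); cv2.imwrite("pics/s1.png",cv2.resize(s[165:265,245:375],None,fx=6,fy=6,interpolation=cv2.INTER_CUBIC))
```

```text
fence [0.585  0.2706] [279.32568359375, 25.179615020751953] 0.9716269
[[0.5701 0.41  ]
 [0.5748 0.1307]
 [0.6    0.1312]
 [0.5952 0.4104]]
stop [0.5343 0.4   ] [65.81889343261719, 19.673147201538086] -89.74899
[[0.5013 0.4097]
 [0.5014 0.39  ]
 [0.5673 0.3903]
 [0.5672 0.41  ]]
block [0.5026 0.214 ] [97.60283660888672, 31.014881134033203] -16.11913
[[0.4742 0.1714]
 [0.5039 0.1628]
 [0.531  0.2566]
 [0.5013 0.2652]]
walnut [0.4409 0.0097] [98.60149383544922, 63.67673873901367] -17.315548
[[ 0.3958 -0.0279]
 [ 0.4566 -0.0468]
 [ 0.486   0.0473]
 [ 0.4252  0.0662]]
tape [0.4115 0.4991] [67.27457427978516, 34.20686340332031] -22.615898
[[0.3828 0.4746]
 [0.4144 0.4615]
 [0.4403 0.5236]
 [0.4087 0.5367]]
hand fence edge [[0.5701 0.41  ]
 [0.573  0.1307]]
hand block [[0.5292 0.2556]
 [0.5017 0.1617]
 [0.4711 0.1706]
 [0.4956 0.2637]]
hand stop right edge [[0.567  0.3889]
 [0.4992 0.3871]]
walnut left [[0.4831 0.0442]
 [0.4225 0.0619]]
```

View pics/c1.png

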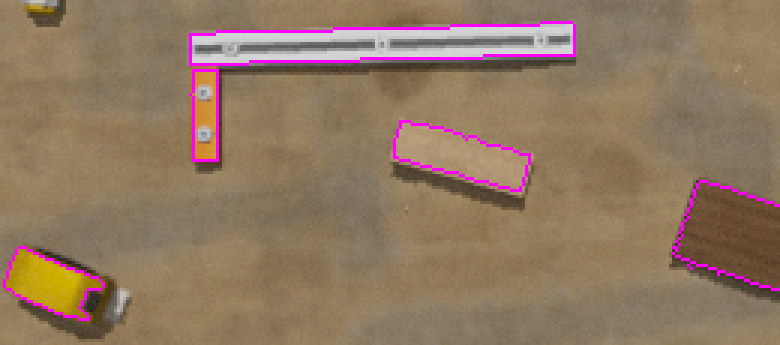

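View pics/s1.png

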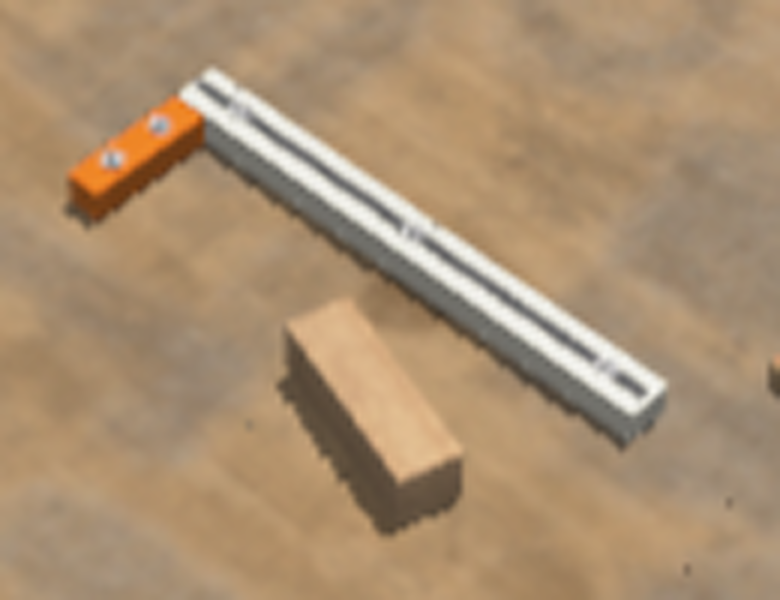

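```bash
cat >> h.py <<'E'
a=np.radians(0.97); t=np.array([-np.sin(a),np.cos(a),0]); n=np.array([np.cos(a),np.sin(a),0]); C=np.array([.5705,.389,0])
dn=np.array([0,0,-1.])
def W(xj,yj,z): return C+xj*n+yj*t+[0,0,z]
def J(p): p=np.asarray(p)-C; return np.array([p@n,p@t,p[2]])
def R(y): return np.c_[np.cross(y,dn),y,dn]
def look(tag):
    im=ctrl.read_camera("top"); cv2.imwrite(f"pics/{tag}.png",im)
    cv2.imwrite(f"pics/{tag}c.png",cv2.resize(im[185:300,200:400],None,fx=4,fy=4,interpolation=cv2.INTER_CUBIC))
def st(): print("t",ctrl.current_t(),"tcp_j",J(ctrl.current_tool_pos()),"F",np.array(ctrl.current_contact_force()),"w",ctrl.current_grip_width())
E
python3 - <<'E'
from h import *
ctrl.command_gripper(0.5)
ctrl.goto(W(-.14,-.175,.12),R(t)); st()
print(ctrl.move_l(W(-.14,-.175,.012),vel=.12,contact_N=6)); st()
print(ctrl.move_l(W(-.065,-.175,.012),vel=.05,contact_N=15)); st()
print(ctrl.move_l(W(-.036,-.175,.012),vel=.02,contact_N=8)); st()
ctrl.move_l(W(-.10,-.175,.012),vel=.1)
ctrl.move_l(W(-.10,-.175,.10),vel=.2)
ctrl.goto(W(-.10,-.30,.12),R(n)); ctrl.command_gripper(0); look("a"); st()
E
```

```text
t 2.7417 tcp_j [-0.1399 -0.1743  0.1201] F [-0.3927 -0.2917 -0.0738] w 0.5047993175463459
False
t 3.7917 tcp_j [-0.1397 -0.1748  0.0125] F [ 0.1763  0.2346 -0.029 ] w 0.498995583324412
False
t 5.4417 tcp_j [-0.0652 -0.175   0.012 ] F [-0.0326  0.4188 -0.0484] w 0.5002097555498459
True
t 6.3167 tcp_j [-0.0489 -0.1751  0.0116] F [ 0.135  -0.0666  0.0076] w 0.5016205671088689
t 9.6667 tcp_j [-0.1  -0.3   0.12] F [-0.3408  0.0555 -1.2296] w 0.0046416223528193004
```

View pics/ac.png

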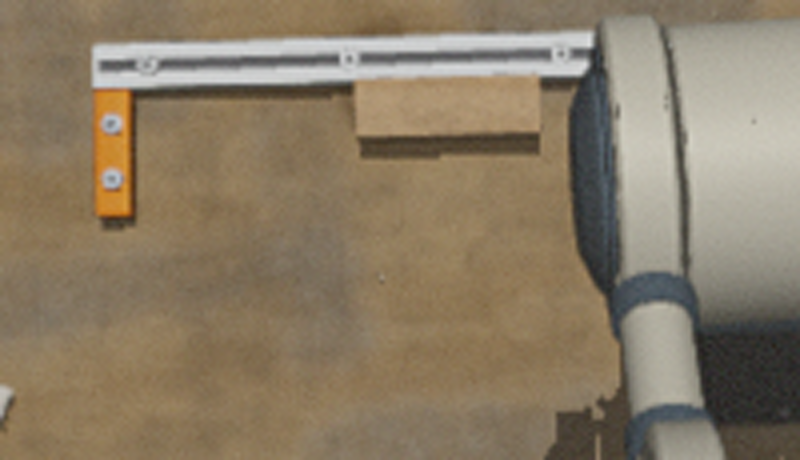

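The block now lies flat along the fence at about yj = -0.17, well short of the stop, and its right end is at crop column 540. Next is the slide.

Run:
```python
from h import *
print(ray("top",[(200+540/4,185+110/4),(200+356/4,185+110/4)],.032))
ctrl.goto(W(-.018,-.262,.08),R(n))
if ctrl.move_l(W(-.018,-.262,.012),vel=.1,contact_N=4): st(); raise SystemExit
st()
print(ctrl.move_l(W(-.018,-.135,.012),vel=.05,contact_N=12)); st()
print(ctrl.move_l(W(-.018,-.106,.012),vel=.02,contact_N=6)); st()
ctrl.move_l(W(-.020,-.15,.012),vel=.1); ctrl.move_l(W(-.03,-.15,.10),vel=.2)
ctrl.goto(W(-.12,-.22,.15),R(n)); look("b"); st()
```

```text
[[0.5531 0.1668]
 [0.5541 0.2655]]
t 10.9833 tcp_j [-0.0177 -0.262   0.0126] F [-0.0236  0.6946  0.3114] w 0.00422487683841291
False
t 13.675 tcp_j [-0.018  -0.1351  0.0121] F [ 0.2976 -0.1358 -0.3458] w 0.006217153846025125
True
t 14.65 tcp_j [-0.0182 -0.1149  0.0118] F [ 0.5569 -2.6983  1.9302] w 0.00870449970714884
t 16.3583 tcp_j [-0.1197 -0.2199  0.1494] F [-0.1023  0.4988 -0.1468] w 0.0035813962217917505
```

View pics/bc.png

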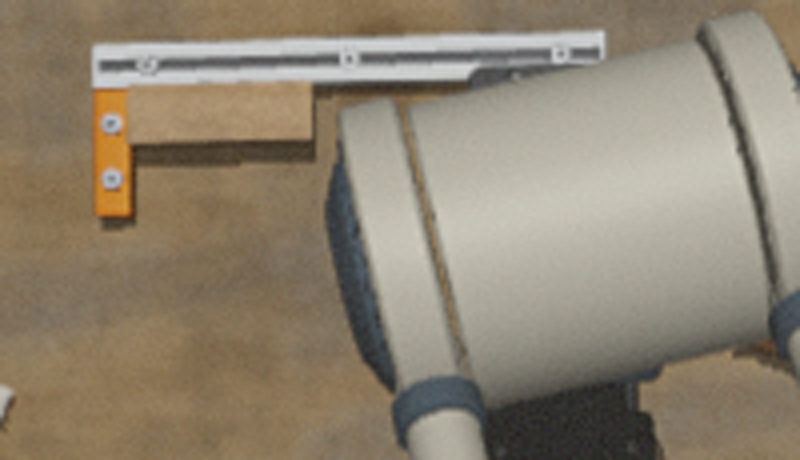

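The block is against both the fence and the stop. I'll press gently once more each way to make sure it is seated; the contact positions will confirm it.

Run:
```python
from h import *
ctrl.command_gripper(.45)
ctrl.goto(W(-.09,-.055,.10),R(t))
ctrl.move_l(W(-.09,-.055,.012),vel=.12,contact_N=5); st()
print(ctrl.move_l(W(-.056,-.055,.012),vel=.05,contact_N=6)); st()
print(ctrl.move_l(W(-.042,-.055,.012),vel=.02,contact_N=6)); st()
ctrl.move_l(W(-.09,-.055,.012),vel=.1); ctrl.move_l(W(-.09,-.055,.10),vel=.2)
ctrl.command_gripper(0)
ctrl.goto(W(-.018,-.145,.08),R(n))
ctrl.move_l(W(-.018,-.145,.012),vel=.1,contact_N=4); st()
print(ctrl.move_l(W(-.018,-.106,.012),vel=.025,contact_N=6)); st()
ctrl.move_l(W(-.020,-.15,.012),vel=.1); ctrl.move_l(W(-.03,-.15,.10),vel=.2)
ctrl.goto(W(-.14,-.25,.2),R(n)); look("d"); st()
cv2.imwrite("pics/ds.png",cv2.resize(ctrl.read_camera("scene")[145:265,225:385],None,fx=5,fy=5,interpolation=cv2.INTER_CUBIC))
```

```text
t 19.2333 tcp_j [-0.0896 -0.0549  0.0126] F [-0.1733 -0.0387  0.1467] w 0.45273953470210204
False
t 20.0667 tcp_j [-0.0563 -0.0551  0.0119] F [-0.5546  0.2321 -0.3708] w 0.45255446168627805
True
t 20.5333 tcp_j [-0.0488 -0.0551  0.0117] F [ 1.0223  0.4802 -0.9717] w 0.4497141117909136
t 24.5583 tcp_j [-0.0177 -0.1449  0.0124] F [-0.2825  0.3514  0.4037] w 0.001729354839420784
True
t 25.675 tcp_j [-0.0182 -0.1149  0.0117] F [ 0.4958 -3.2384  2.4932] w 0.006133471482597191
t 27.5667 tcp_j [-0.1391 -0.2495  0.1991] F [-0.0566 -0.3426  0.5399] w 0.005123015425637113
```

View pics/dc.png

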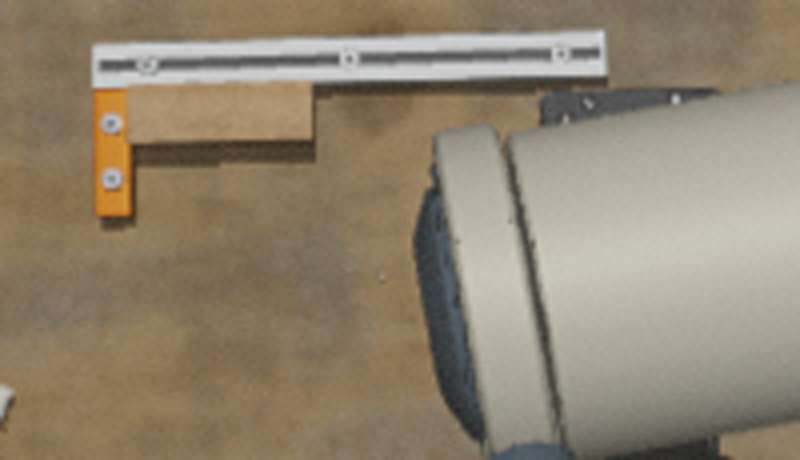

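View pics/ds.png

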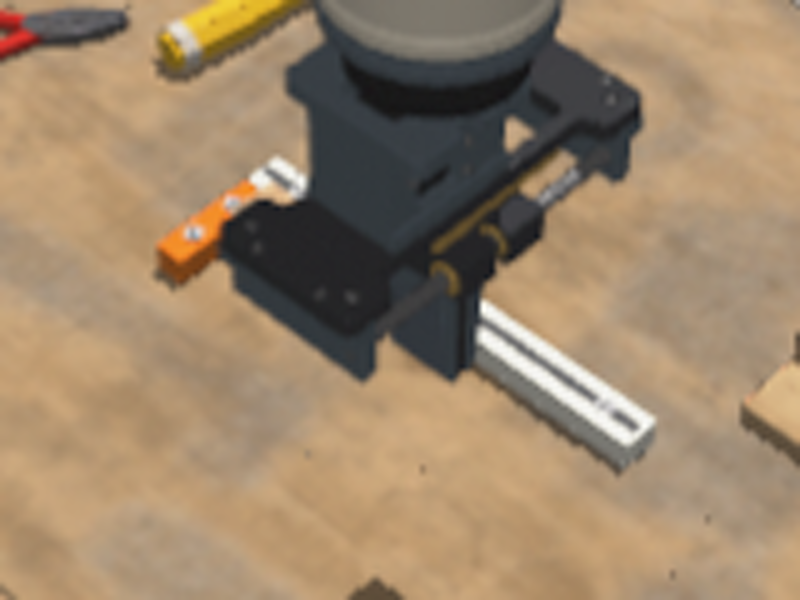

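The top view shows the block flush in the corner (crop 130–312, 85–143). The scene view is mostly hidden by the raised hand. Both contact positions repeated to within 0.1 mm, so the block is seated.

```bash
python3 -c "
from bench import ctrl
print(ctrl.sign_off())"
```

```text
the job is handed in; nothing more can be done
None
```

The job is handed in at about 28 s: the beech block was pushed flat against the fence well short of the stop, then slid along to butt against the orange stop, and it stands flush to both, clear of the hand; no move went near the tape measure, walnut offcut or masking tape, though I didn't re-measure them afterwards.

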